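# Load the mill wash unit

## Task

Put the used milling set to wash: tip all the ceramic balls out of the steel jar into the open steel basket and stand the empty jar upright, wholly on the round rubber mat; push every steel disc on the wash unit's deck over the lip so that it drops and lies flat on the floor of the pocket beyond, none on top of another. When all of that is done, press the start button on the control box fully down and let it go. Leave the other things on the bench where they are.

Things in the scene. Friction and masses are not known exactly. Their poses are not given: they have to be found in the camera images.
- washer: wash unit, fixed, 297 x 400 x 60 mm, yawed. Origin at the underside, under the line where deck ends and lip begins; x points from deck to pocket (push direction, roughly away from the robot), y along the lip, z up. Flat deck x = -150 to 0 mm, top z = 45 mm; kerb at its near edge (x = -156 to -150), top z = 48 mm; side walls, inner faces y = +-194 mm, top z = 58 mm
- lip (a point): middle of the lip's top edge on the pocket side (x = 18, y = 0, z = 50 mm in the wash unit's frame, same axes). Bevelled lip: slope from z = 45 at x = 0 up to z = 50 at x = 12 mm, flat top to x = 18 mm, then a vertical drop to the pocket
- pocket (a point): middle of the pocket floor (x = 75.5, y = 0, z = 28 mm in the wash unit's frame). One undivided pocket, x = 18 to 133 mm, y = -194 to +194 mm, room for four discs side by side along the lip; far wall x = 133 to 141 mm, top z = 60 mm
- jar: steel milling jar, plain open cylinder, outer diameter 66 mm, height 85 mm, wall 3 mm, floor 6 mm thick, about 0.25 kg; origin at the centre of its underside, z up its axis to the mouth. At the start it stands upright on the table and holds the balls
- basket: open steel basket (plain box without lid), fixed, 140 (x) x 150 (y) x 55 mm high, walls and floor 4-5 mm, yawed; origin at the centre of its underside
- mat: round black rubber mat, diameter 110 mm, 4 mm thick, fixed; origin at the centre of its underside. Empty at the start
- start_top (a point): centre of the top face of the start button; press straight down: spring travel 6 mm, about 4 N fully down; it springs back
- disc0: flat solid steel disc, diameter 88 mm, 12 mm thick, 0.3 kg, lying loose on the deck at the start (can be slid about), all discs alike (three or four are present, else None); origin at the centre of its underside
- disc1: flat solid steel disc, diameter 88 mm, 12 mm thick, 0.3 kg, lying loose on the deck at the start (can be slid about), all discs alike (three or four are present, else None); origin at the centre of its underside
- disc2: flat solid steel disc, diameter 88 mm, 12 mm thick, 0.3 kg, lying loose on the deck at the start (can be slid about), all discs alike (three or four are present, else None); origin at the centre of its underside
- disc3: flat solid steel disc, diameter 88 mm, 12 mm thick, 0.3 kg, lying loose on the deck at the start (can be slid about), all discs alike (three or four are present, else None); origin at the centre of its underside
- ball0_center (a point): centre of a white ceramic grinding ball, diameter 25 mm, 30 g (two to four are present, else None), in the jar at the start
- ball1_center (a point): centre of a white ceramic grinding ball, diameter 25 mm, 30 g (two to four are present, else None), in the jar at the start
- ball2_center (a point): centre of a white ceramic grinding ball, diameter 25 mm, 30 g (two to four are present, else None), in the jar at the start
- ball3_center (a point): centre of a white ceramic grinding ball, diameter 25 mm, 30 g (two to four are present, else None), in the jar at the start
- start (a joint): travel of the start button: 0 up, 0.006 m fully down
- petri: bystander: stack of glass dishes, diameter 70, height 30 mm; origin at the centre of its underside (tools: on the tool's axis); leave it alone
- spatula: bystander: spatula lying along its x, 180 mm long; origin at the centre of its underside (tools: on the tool's axis); leave it alone
- brush: bystander: brush lying along its x, 170 mm long; origin at the centre of its underside (tools: on the tool's axis); leave it alone
- tiprack: bystander: clear rack of white pipette tips, 85 x 120 mm, 85 mm high with the tips; origin at the centre of its underside (tools: on the tool's axis); leave it alone
- vial: bystander: amber jar with white cap, diameter 40, height 50 mm; origin at the centre of its underside (tools: on the tool's axis); leave it alone

How it is judged:
By the outcome, as a careful person would: the job done as asked, in the order asked, and still so for the second after the job is handed in, with the robot touching nothing.
Of ball0, ball1, ball2, ball3 only 2 to 4 are there at a start; the rules pass over those that are not, and their reading is None.
Of disc0, disc1, disc2, disc3 only 3 to 4 are there at a start; the rules pass over those that are not, and their reading is None.
At some moment in a run one of disc0, disc1, disc2, disc3 may be knocked a few centimetres aside while the robot is not near it.
It also fails if it takes over 210 s, if anything falls off the work surface, if the arm or the gripper's body presses on something with over 40 N, if the wrist force passes 120 N, or if a joint passes its speed limit or range.

## Robot

A 6-joint arm with a two-finger parallel gripper is mounted at the origin on the work surface. World frame = base frame: x ahead of the robot, y to its left, z up, the work surface at z = 0. Lengths are in m, angles in rad, forces in N, time in s.
With the tool pointing down it reaches from about 0.325 to 0.775 m from the base axis. Payload 5.5 kg.
Tool frame: the origin (TCP) lies between the finger pads; the fingertips stand 17 mm ahead of it and the grasp point (between the pads) lies 2 mm behind it (env.tip_extent is the distance from the TCP to the fingertips, in m); z points along the fingers, y is the line along which they close (so a half turn about z gives the same grasp; the last joint's range is limited). The gripper opens to 88 mm and grips with 3 to 60 N. Pads are 20 mm wide; open, the fingers measure 115 mm over their backs; the gripper's body (75 mm by 178 mm) begins 61 mm behind the grasp point.
Start: joints at [-1.335, 0.091, 1.231, -0, 1.82, -0.057], TCP at [0.173, -0.574, 0.24] pointing down, gripper open.
Joint ranges: [-2.87, 2.87], [-0.86, 2.18], [0.17, 2.46], [-1.51, 4.65], [0.06, 2.69], [-2.65, 2.65]. Speed limits (rad/s): [2.57, 2.57, 3.01, 3.14, 3.14, 3.14].

## Interface

Orientations are given as a unit quaternion [x, y, z, w].
In Python, from cell import env gives the robot as it stands. The module is installed in compiled form; this text tells all that it offers. Calls block until the motion is done:
- env.reach(position, orientation): joint-space move of the TCP to a pose.
- env.move_l(position, rotation=None, rate=0.15, until_force=None): straight line of the TCP; rotation=None keeps the orientation; rate is the mean speed in m/s. With until_force (N) it stops when the force on the tool has changed by that much, and returns True; else False.
- env.move_joints(angles): joint-space move.
- env.grip(opening, grip_force=None): finger opening in m; grip_force is the grip in N (None keeps the last); returns when the fingers have stopped.
- env.hold(seconds).
- env.ik(position, orientation): joint angles nearest the present ones, or None.
- env.snapshot(name): name is "side" or "top"; returns (picture, depth): 384x512x3 uint8, blue, green, red; 384x512 float32, m along the optical axis (not along the pixel's ray), 0 where there is no reading.
- env.calibration(name): a dict with "mtx" (3x3 intrinsics, pixels), "extrinsics" (4x4, takes a point from world to camera coordinates). Camera axes: x right, y up, looking along -z (the intrinsics and any distortion apply to the point x, -y, -z); pixel columns grow to the right and rows downward; lengths in m; the calibration is good to about 2 mm. A picture is of the moment at which its call begins. calibration takes no time and is no camera call.
A pose or a line that the arm cannot do raises env.Unreachable and nothing moves.
- env.close_job(): hands the job in; it is judged then, once.
Readings, each from a call of its own:
- env.get_time_s(): time.
- env.get_joints(): joint angles.
- env.get_qd(): joint speeds.
- env.get_tau(): joint torques, N m.
- env.get_ee_pos(): TCP position.
- env.get_tcp_rot(): TCP orientation.
- env.get_force(): force on the tool from outside, world axes, zero at the start.
- env.get_moment(): the same for the moment, N m.
- env.get_opening(): finger opening in m.
- env.get_finger_force(): force on a finger pad.
Only numpy, scipy, OpenCV 4.12 (cv2) and the standard library are available. Lean on these libraries where they do the work, as an engineer would, in place of code of your own. Each camera call takes 0.05 s, during which the arm holds its last target. There are 200 camera calls.

## Working session

There is one attempt and no reset: what is moved stays moved. The work goes in short steps, each a Python script; the robot and the scene stay as the last script left them, time stands still between calls to the robot, and variables do not carry over. Pictures are saved under pics/ and viewed, at most 14 in all, crops included, and the job is handed in when it is done.

```bash
mkdir -p pics; cat > h.py <<'E'
import numpy as np, cv2
from cell import env
def snap(n,save=None):
    im,d=env.snapshot(n); im=np.array(im); d=np.array(d)
    if save: cv2.imwrite('pics/'+save,im); np.savez('pics/'+save+'.npz',im=im,d=d)
    return im,d
def cloud(n,d):
    c=env.calibration(n); K=np.array(c['mtx']); T=np.linalg.inv(np.array(c['extrinsics']))
    v,u=np.mgrid[:d.shape[0],:d.shape[1]]
    P=np.stack([(u-K[0,2])/K[0,0]*d,-(v-K[1,2])/K[1,1]*d,-d,np.ones_like(d)],-1)
    W=(P@T.T)[...,:3]; W[d<=0]=np.nan
    return W
E
python3 - <<'E'
from h import *
for n in('top','side'):
    im,d=snap(n,n+'0.png'); c=env.calibration(n); print(n,{k:np.round(np.array(v),3).tolist() for k,v in c.items()})
    W=cloud(n,d); print((d>0).mean(), np.nanmin(W,(0,1)),np.nanmax(W,(0,1)))
    g=W[...,2]; print(np.nanmedian(g))
    cv2.imwrite('pics/%s0b.png'%n,cv2.resize(im,(768,576)))
E
```

```text
top {'mtx': [[437.69, 0.0, 261.625], [0.0, 437.69, 188.564], [0.0, 0.0, 1.0]], 'extrinsics': [[-0.006, -1.0, -0.016, 0.086], [0.995, -0.008, 0.097, -0.558], [-0.097, -0.015, 0.995, -1.152], [0.0, 0.0, 0.0, 1.0]]}
0.9959513346354166 [ 0.04244892 -0.99585653 -0.66033374] [1.26932425 1.24468455 0.53911731]
0.0020301944327897337
side {'mtx': [[373.899, 0.0, 258.235], [0.0, 373.899, 194.023], [0.0, 0.0, 1.0]], 'extrinsics': [[-0.977, -0.213, 0.02, 0.588], [0.136, -0.546, 0.827, -0.095], [-0.165, 0.811, 0.562, -0.969], [0.0, 0.0, 0.0, 1.0]]}
0.9961903889973959 [-0.83649153 -1.96900273 -0.49238779] [1.26798274 0.65175782 0.53517371]
0.00017277698014217524
```

View pics/top0b.png

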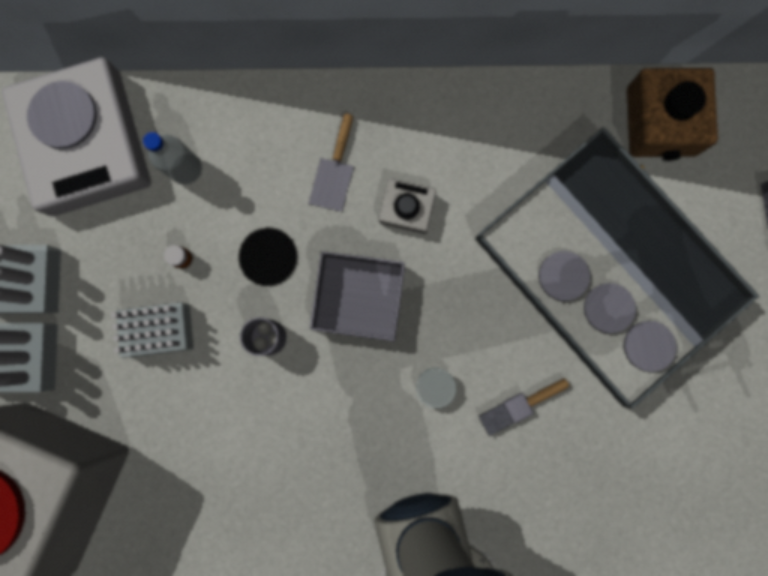

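View pics/side0b.png

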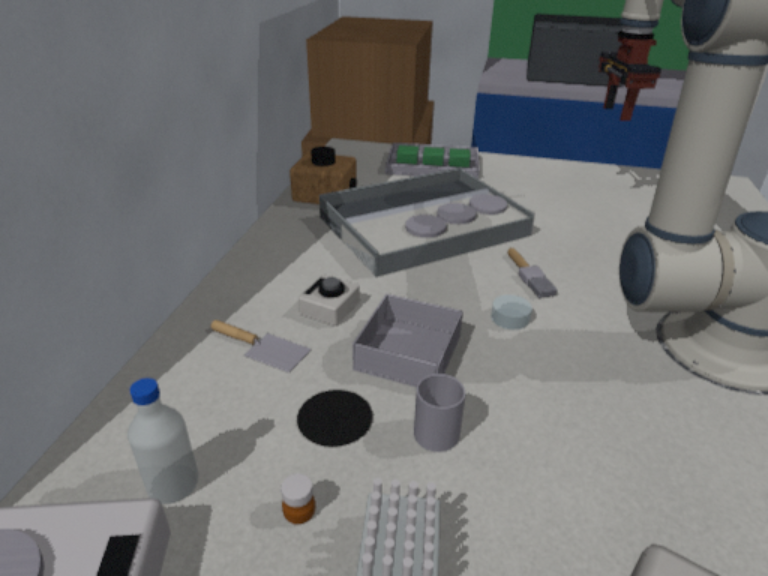

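The pictures (768x576 scale) agree. In the top view the jar is at (263,337), the mat (268,256), the basket (358,296) and the start button (406,206). There are three discs, at (565,275), (611,308) and (651,346). The pocket is to the upper right, and the brush, spatula, petri, vial and tip rack are around them.

```bash
cat >> h.py <<'E'
from scipy.optimize import least_squares
def circ(P,r=None):
    c0=P.mean(0)
    if r: f=least_squares(lambda q:np.hypot(*(P-q[:2]).T)-r,c0,loss='soft_l1',f_scale=.001).x; return f
    return least_squares(lambda q:np.hypot(*(P-q[:2]).T)-q[2],[*c0,.03],loss='soft_l1',f_scale=.001).x
def near(W,c,r,z0,z1):
    m=np.hypot(W[...,0]-c[0],W[...,1]-c[1])<r
    return m&(W[...,2]>z0)&(W[...,2]<z1)
def hull(P): return P[cv2.convexHull(P.astype(np.float32),returnPoints=False).ravel()]
E
python3 - <<'E'
from h import *
D={n:np.load(f'pics/{n}0.png.npz') for n in('top','side')}
C={n:cloud(n,D[n]['d']) for n in D}
T=C['top']
px=lambda u,v:T[int(v/1.5),int(u/1.5)]
for k,(u,v) in dict(jarfloor=(263,337),mat=(268,256),bask=(358,300),btn=(406,206),petri=(437,388),d0=(565,275),d1=(611,308),d2=(651,346),deck=(530,240),pocket=(650,220),lip=(627,261),vial=(175,256),tip=(150,330),c1=(604,131),c2=(478,238),c3=(629,404),c4=(752,296),brush=(515,408),bh=(550,392)).items(): print(k,np.round(px(u,v),3))
for n in C:
    W=C[n]; print(n)
    j=px(263,337); P=W[near(W,j,.06,.078,.092)]; print(' jar',len(P),circ(hull(P[:,:2])),np.median(P[:,2]))
    b=px(358,300); P=W[near(W,b,.13,.05,.06)]; print(' bask',len(P),cv2.minAreaRect(P[:,:2].astype(np.float32)),np.median(P[:,2]))
    im=D[n]['im'].max(-1); m=near(W,px(268,256),.08,-.005,.01)&(im<40); P=W[m];print(' mat',len(P),circ(hull(P[:,:2])),np.median(P[:,2]))
    s=px(406,206); m=near(W,s,.035,.03,.09); P=W[m]; print(' box',cv2.minAreaRect(P[:,:2].astype(np.float32)),np.percentile(P[:,2],[5,50,95,99]))
    m=m&(im<60)&(W[...,2]>np.percentile(P[:,2],50)); P=W[m]; print(' btn',len(P),P.mean(0),circ(hull(P[:,:2])))
    for u,v in((565,275),(611,308),(651,346)):
        P=W[near(W,px(u,v),.055,.0525,.062)]; print(' disc',len(P),circ(hull(P[:,:2]),.044),np.median(P[:,2]))
    w=px(611,308); w=w+[.05,-.03,0]; P=W[near(W,w,.3,.02,.075)]; print(' wash',cv2.minAreaRect(P[:,:2].astype(np.float32)),np.percentile(P[:,2],99))
E
```

```text
jarfloor [0.465 0.319 0.009]
mat [0.614 0.314 0.006]
bask [0.53  0.148 0.005]
btn [0.691 0.059 0.065]
petri [0.373 0.006 0.031]
d0 [ 0.568 -0.218  0.057]
d1 [ 0.51  -0.297  0.056]
d2 [ 0.444 -0.363  0.058]
deck [ 0.631 -0.161  0.047]
pocket [ 0.67  -0.382  0.027]
lip [ 0.591 -0.331  0.05 ]
vial [0.608 0.469 0.054]
tip [0.476 0.511 0.045]
c1 [ 0.824 -0.294  0.061]
c2 [ 0.64  -0.07   0.031]
c3 [ 0.344 -0.323  0.052]
c4 [ 0.529 -0.542  0.054]
brush [ 0.335 -0.132  0.021]
bh [ 0.363 -0.194  0.019]
top
 jar 120 [0.46390455 0.31020873 0.03258473] 0.0849602348398194
 bask 327 ((0.5351364016532898, 0.14501142501831055), (0.1500406116247177, 0.14013956487178802), 81.951904296875) 0.05581533290559504
 mat 1079 [0.61183477 0.31337951 0.05163133] 0.005310055811475589
 box ((0.6928830742835999, 0.058312028646469116), (0.06883509457111359, 0.06524915993213654), 77.09962463378906) [0.03830503 0.04490209 0.06466633 0.06690051]
 btn 180 [0.69203524 0.05562872 0.05629137] [0.69379645 0.05623131 0.02235439]
 disc 848 [ 0.5666015 -0.2183443] 0.05821773453523449
 disc 892 [ 0.5087069  -0.29588948] 0.0580
[... 309 characters left out ...]
196294784546), (0.15332762897014618, 0.14044436812400818), 82.05207824707031) 0.05264863681602305
 mat 1411 [0.61220918 0.31469801 0.05328733] 0.0025923514871381004
 box ((0.6896291971206665, 0.06373578310012817), (0.06839751452207565, 0.05826469510793686), 21.51921272277832) [0.03604245 0.04464645 0.06053237 0.06137711]
 btn 100 [0.68982597 0.06792977 0.05004959] [0.69447872 0.05964533 0.02292655]
 disc 275 [ 0.56450512 -0.2162247 ] 0.05479833408097101
 disc 243 [ 0.50609862 -0.29573528] 0.05475176735351672
 disc 218 [ 0.44129846 -0.36144615] 0.054643965480710044
 wash ((0.590385913848877, -0.32178711891174316), (0.45389339327812195, 0.576560378074646), 27.99605369567871) 0.0664454058696129
```

```bash
cat >> h.py <<'E'
from scipy.spatial.transform import Rotation as R
def tool(az,pitch,roll=0):
    """tool z: azimuth az, pitch below horizontal; roll=0: tool y horizontal. degrees"""
    a,p=np.radians([az,pitch]); z=np.array([np.cos(a)*np.cos(p),np.sin(a)*np.cos(p),-np.sin(p)])
    y=np.array([-np.sin(a),np.cos(a),0]); M=np.stack([np.cross(y,z),y,z],1)
    return (R.from_matrix(M)*R.from_euler('z',roll,degrees=True)).as_quat()
E
python3 - <<'E'
from h import *
D={n:np.load(f'pics/{n}0.png.npz') for n in('top','side')}
def mod(q,P):
    a,x,y=q; c,s=np.cos(a),np.sin(a); d=P[:,:2]-[x,y]; return d@np.array([[c,-s],[s,c]])
q=np.array([np.radians(-50),.576,-.287])
for n in D:
    W=cloud(n,D[n]['d']).reshape(-1,3); W=W[~np.isnan(W[:,0])]
    # outer outline: wall points z>.05 in a band, minAreaRect
    L=mod(q,W); m=(abs(L[:,0]+7)<170)&(abs(L[:,1])<.22)&(L[:,0]>-.18)&(L[:,0]<.165)&(W[:,2]>.03 if n=='top' else W[:,2]>.03)&(W[:,2]<.07)
    r=cv2.minAreaRect(W[m,:2].astype(np.float32)); print(n,'outer',r)
    m=(L[:,0]>-.0)&(L[:,0]<.16)&(abs(L[:,1])<.21)&(W[:,2]>.02)&(W[:,2]<.036); print('pocket',cv2.minAreaRect(W[m&(L[:,0]<.13)&(abs(L[:,1])<.19),:2].astype(np.float32)))
    # lip drop edge: last x with z>.04 per y bin
    for y in(-.15,-.1,-.05,0,.05,.1,.15):
        k=(abs(L[:,1]-y)<.01)&(L[:,0]>-.05)&(L[:,0]<.09)
        hi=L[k&(W[:,2]>.042),0].max(); lo=L[k&(W[:,2]<.036),0]; print('  ',y,round(hi,4),np.round(lo.min() if len(lo) else np.nan,4))
E
```

```text
top outer ((0.5823982357978821, -0.30684059858322144), (0.4009453058242798, 0.2913675010204315), 40.00584411621094)
pocket ((0.6346871256828308, -0.3593083620071411), (0.3768734931945801, 0.07410838454961777), 40.107460021972656)
   -0.15 0.0493 0.0564
   -0.1 0.0488 0.058
   -0.05 0.05 0.0576
   0 0.0484 0.0561
   0.05 0.0496 0.0568
   0.1 0.0482 0.0571
   0.15 0.0488 0.0558
side outer ((0.5808779001235962, -0.305618554353714), (0.40456733107566833, 0.29520976543426514), 40.00448226928711)
pocket ((0.6502380967140198, -0.3610849678516388), (0.3874492645263672, 0.10115574300289154), 51.19525146484375)
   -0.15 0.0511 0.0872
   -0.1 0.0502 nan
   -0.05 0.0492 0.0869
   0 0.0521 0.0859
   0.05 0.049 0.0873
   0.1 0.0481 0.0897
   0.15 0.0496 0.0889
```

```bash
python3 - <<'E'
from h import *
J=[.4635,.311,.06];B=[.51,.13,.125];M=[.612,.314,.066]
def ok(p,q): 
    s=env.ik(p,q); return s
for nm,P in(('jar',J),('jarup',[J[0],J[1],.2]),('mat',M)):
  for pitch in(0,15,25):
    for roll in(0,180):
      print(nm,pitch,roll,{az:(np.round(s,1).tolist() if (s:=ok(P,tool(az,pitch,roll))) is not None else None) for az in (-20,0,20,34,50)})
for pitch in(0,15):
  for roll in(130,-130,50,-50):
    print('pour',pitch,roll,{az:(np.round(s,1).tolist() if (s:=ok(B,tool(az,pitch,roll))) is not None else None) for az in(-20,-8,5,15)})
E
```

```text
jar 0 0 {-20: None, 0: [1.1, 0.0, 2.3, 4.3, 1.2, 0.9], 20: None, 34: None, 50: None}
jar 0 180 {-20: None, 0: [1.1, 0.0, 2.3, 4.3, 1.2, -2.3], 20: None, 34: None, 50: None}
jar 15 0 {-20: [1.1, 0.1, 2.1, -1.4, 1.4, 0.5], 0: None, 20: None, 34: None, 50: None}
jar 15 180 {-20: [1.1, 0.1, 2.1, -1.4, 1.4, -2.6], 0: None, 20: None, 34: None, 50: None}
jar 25 0 {-20: [1.1, -0.0, 2.0, -1.2, 1.3, 0.4], 0: [1.0, -0.3, 2.3, -1.3, 0.9, 0.2], 20: None, 34: None, 50: None}
jar 25 180 {-20: None, 0: None, 20: None, 34: None, 50: None}
jarup 0 0 {-20: None, 0: [1.1, -0.4, 2.4, 4.5, 1.1, 0.4], 20: None, 34: None, 50: None}
jarup 0 180 {-20: None, 0: None, 20: None, 34: None, 50: None}
jarup 15 0 {-20: [1.1, -0.2, 2.0, -1.3, 1.4, 0.2], 0: [1.0, -0.5, 2.3, -1.4, 1.0, 0.0], 20: None, 34: None, 50: None}
jarup 15 180 {-20: None, 0: None, 20: None, 34: None, 50: None}
jarup 25 0 {-20: [1.1, -0.2, 2.0, -1.2, 1.4, 0.1], 0: [1.0, -0.6, 2.2, -1.1, 1.0, -0.2], 20: None, 34: None, 50: None}
jarup 25 180 {-20: None, 0: None, 20: None, 34: None, 50: None}
mat 0 0 {-20: [0.9, 0.4, 1.8, 4.5, 1.3, 0.7], 0: [0.8, 0
[... 846 characters left out ...]
0: None, 34: [0.3, -0.2, 2.2, 1.4, 0.3, 0.0], 50: [0.1, -0.1, 2.1, 1.4, 0.7, -0.2]}
pour 0 130 {-20: None, -8: None, 5: None, 15: None}
pour 0 -130 {-20: [0.8, -0.3, 2.4, 4.5, 1.2, -1.6], -8: None, 5: None, 15: None}
pour 0 50 {-20: [0.8, -0.3, 2.4, 4.5, 1.2, 1.5], -8: None, 5: None, 15: None}
pour 0 -50 {-20: [0.8, -0.3, 2.4, 4.5, 1.2, -0.2], -8: None, 5: None, 15: None}
pour 15 130 {-20: [0.7, -0.5, 2.4, -1.5, 1.0, 2.5], -8: None, 5: None, 15: None}
pour 15 -130 {-20: [0.7, -0.5, 2.4, -1.5, 1.0, -2.0], -8: None, 5: None, 15: None}
pour 15 50 {-20: [0.7, -0.5, 2.4, -1.5, 1.0, 1.1], -8: None, 5: None, 15: None}
pour 15 -50 {-20: [0.7, -0.5, 2.4, -1.5, 1.0, -0.6], -8: None, 5: None, 15: None}
```

```bash
python3 - <<'E'
from h import *
D=np.load('pics/top0.png.npz'); W=cloud('top',D['d']); m=(W[...,0]<.4)&(W[...,1]>.38)&(W[...,1]<.8)&(W[...,2]>.05)
P=W[m]; print('box',P.min(0),P.max(0)); print(P[P[:,1].argmin()], P[P[:,0].argmax()])
D=np.load('pics/side0.png.npz'); W=cloud('side',D['d']); P=W[near(W,(.48,.51),.11,.03,.1)]; print('tip',cv2.boxPoints(cv2.minAreaRect(P[:,:2].astype(np.float32))))
J=[.4635,.311];C=np.array([.5347,.1452]);M=[.612,.314]
f=lambda s: None if s is None else np.round(s,2).tolist()
for az in(-10,-20,-30,-40):
  a=np.radians(az); t=np.array([np.cos(a),np.sin(a)]);l=np.array([-t[1],t[0]])
  for p in(15,20,25,30):
    print(az,p,'jar',f(env.ik([*J,.06],tool(az,p))),'up',f(env.ik([*J,.2],tool(az,p))),'mat',f(env.ik([*M,.064],tool(az,p))),'matup',f(env.ik([*M,.2],tool(az,p))))
    b=C-.025*t-.02*l
    print('   pour',f(env.ik([*b,.115],tool(az,p,-140))),'up',f(env.ik([*b,.2],tool(az,p,0))))
E
```

```text
box [0.06200824 0.55464768 0.0500148 ] [0.39993247 0.77045473 0.22696038]
[0.26273038 0.55464768 0.05777158] [0.39993247 0.7191419  0.07709678]
tip [[0.42930388 0.55655634]
 [0.4425     0.44673678]
 [0.52697    0.4568869 ]
 [0.5137739  0.5667064 ]]
-10 15 jar [1.1, -0.06, 2.21, -1.5, 1.19, 0.52] up [1.1, -0.35, 2.15, -1.37, 1.23, 0.16] mat [0.82, 0.13, 1.99, 4.64, 0.95, 0.5] matup [0.82, -0.11, 1.95, -1.44, 0.96, 0.15]
   pour None up None
-10 20 jar [1.08, -0.13, 2.2, -1.39, 1.14, 0.41] up [1.08, -0.38, 2.12, -1.26, 1.22, 0.06] mat [0.81, 0.08, 1.98, -1.5, 0.9, 0.37] matup [0.81, -0.13, 1.92, -1.29, 0.95, 0.02]
   pour None up None
-10 25 jar [1.06, -0.18, 2.19, -1.28, 1.1, 0.29] up [1.06, -0.4, 2.09, -1.15, 1.21, -0.04] mat [0.79, 0.05, 1.96, -1.36, 0.87, 0.22] matup [0.79, -0.14, 1.88, -1.15, 0.95, -0.11]
   pour None up None
-10 30 jar [1.02, -0.22, 2.17, -1.16, 1.07, 0.17] up [1.02, -0.41, 2.05, -1.04, 1.22, -0.13] mat [0.77, 0.02, 1.93, -1.2, 0.85, 0.07] matup [0.77, -0.15, 1.83, -1.01, 0.97, -0.24]
   pour None up [0.56, -0.86, 2.32, -0.8, 0.95, -0.61]
-20 15 jar [1.13, 0.08, 
[... 2412 characters left out ...]
at [0.89, 0.45, 1.53, -1.24, 1.45, 0.4] matup [0.89, 0.28, 1.48, -1.22, 1.52, 0.19]
   pour [0.84, -0.13, 2.08, -1.25, 1.42, -2.09] up [0.84, -0.26, 2.02, -1.23, 1.48, 0.17]
-40 25 jar [1.08, 0.23, 1.76, -1.09, 1.56, 0.47] up [1.08, 0.05, 1.68, -1.1, 1.68, 0.24] mat [0.87, 0.41, 1.53, -1.16, 1.42, 0.34] matup [0.87, 0.26, 1.46, -1.14, 1.51, 0.13]
   pour [0.82, -0.18, 2.07, -1.17, 1.39, -2.17] up [0.82, -0.29, 2.0, -1.14, 1.46, 0.1]
-40 30 jar [1.05, 0.19, 1.77, -1.02, 1.53, 0.42] up [1.05, 0.02, 1.67, -1.03, 1.67, 0.2] mat [0.85, 0.38, 1.53, -1.08, 1.39, 0.28] matup [0.85, 0.24, 1.44, -1.05, 1.5, 0.08]
   pour [0.79, -0.22, 2.05, -1.08, 1.37, -2.25] up [0.79, -0.31, 1.97, -1.05, 1.45, 0.03]
```

```bash
python3 - <<'E'
from h import *
env.grip(.088)
J=[.4635,.311]; q=tool(-20,20)
env.reach([*J,.26],q); 
env.move_l([*J,.12],rate=.15)
im,d=snap('side','s1.png'); cv2.imwrite('pics/s1c.png',cv2.resize(im[150:384,150:400],None,fx=2.4,fy=2.4))
print(env.move_l([*J,.06],rate=.08,until_force=6),env.get_ee_pos(),env.get_force(),env.get_time_s())
E
```

```text
False [0.463657   0.31126512 0.06050195] [-0.54098893  1.38519331  0.58181544] 5.6083
```

View pics/s1c.png

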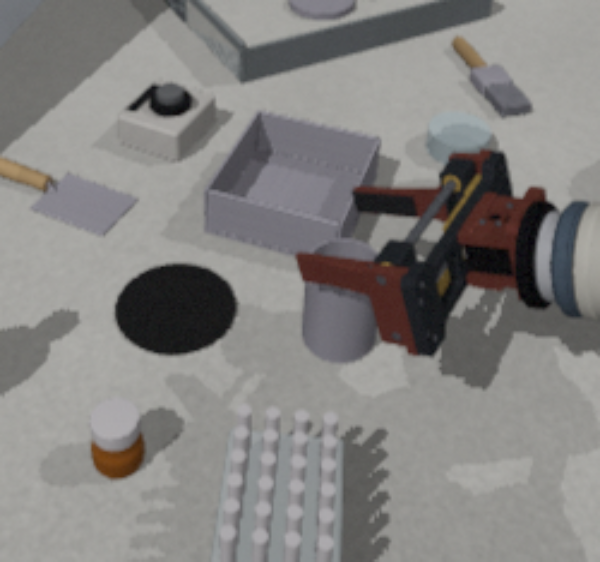

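The crop shows the fingers straddling the jar at about (340,290). The rack and basket are clear of them. Next: grip, lift, pour.

```bash
python3 - <<'E'
from h import *
env.grip(.06,30); print(env.get_opening(),env.get_finger_force(),env.get_force())
env.move_l([.4635,.311,.2],rate=.12); env.hold(.3); print(env.get_opening(),env.get_force())
a=np.radians(-25);t=np.array([np.cos(a),np.sin(a)]);l=np.array([-t[1],t[0]])
b=np.array([.5347,.1452])-.025*t-.035*l
env.reach([*b,.22],tool(-25,20))
env.reach([*b,.2],tool(-25,20,-45)); env.reach([*b,.19],tool(-25,20,-75))
env.move_l([*b,.117],rate=.08)
for r in(-85,-92,-100,-110,-120,-130,-142): env.reach([*b,.117],tool(-25,20,r)); env.hold(.15)
env.hold(.8); print(env.get_opening(),env.get_force(),env.get_time_s())
im,d=snap('top','s2.png'); cv2.imwrite('pics/s2c.png',cv2.resize(im[130:280,120:340],None,fx=3,fy=3))
E
```

```text
0.06642810369832167 29.999230094254017 [-2.24155322 -1.55234864  2.99111543]
0.06653944713068331 [-0.46496789 -0.07210337 -3.60196512]
0.06650416610757663 [-0.27960429  0.44487647 -2.37607257] 14.675
```

View pics/s2c.png

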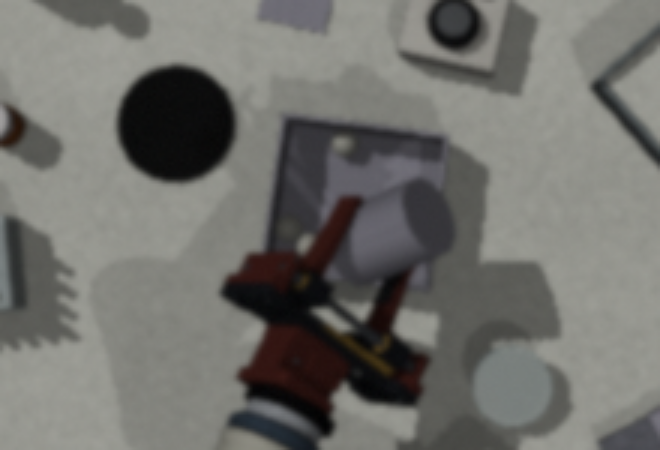

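The pour view shows balls in the basket at about (343,144), (290,230) and (305,243). The load fell from 3.6 to 2.4 N, which is four balls out and an empty 0.25 kg jar. Placing it on the mat.

```bash
python3 - <<'E'
from h import *
p=env.get_ee_pos(); env.move_l([p[0],p[1],.2],rate=.15)
env.reach([p[0],p[1],.21],tool(-25,20,-60)); env.reach([p[0],p[1],.22],tool(-25,20,0))
M=[.612,.314]; env.reach([*M,.2],tool(-22,20))
env.move_l([*M,.085],rate=.12)
print(env.move_l([*M,.060],rate=.03,until_force=4),env.get_ee_pos(),env.get_force())
env.hold(.2); env.grip(.088); env.hold(.2); env.move_l([*M,.19],rate=.15)
im,d=snap('top','s3.png'); 
env.reach([.45,.1,.3],tool(0,60)); 
im,d=snap('top','s4.png'); W=cloud('top',d); P=W[near(W,M,.06,.078,.1)]; print(len(P),circ(hull(P[:,:2])),np.median(P[:,2]))
b=W[near(W,[.535,.145],.065,.012,.045)]; 
im2,d2=snap('side','s4s.png'); W=cloud('side',d2); P=W[near(W,M,.06,.078,.1)]; print(len(P),circ(hull(P[:,:2])),np.median(P[:,2]))
cv2.imwrite('pics/s4c.png',np.hstack([cv2.resize(im[40:280,150:500],(400,274)),cv2.resize(im2[150:384,150:400],(400,274*400//400))]))
print(env.get_time_s())
E
```

```text
True [0.61188236 0.31387802 0.06460191] [-0.97178079  0.06333921  5.65962661]
145 [0.6123507  0.31375226 0.03258945] 0.08778976316019671
289 [0.61198877 0.31511931 0.03288207] 0.08482159333808381
23.7583
```

View pics/s4c.png

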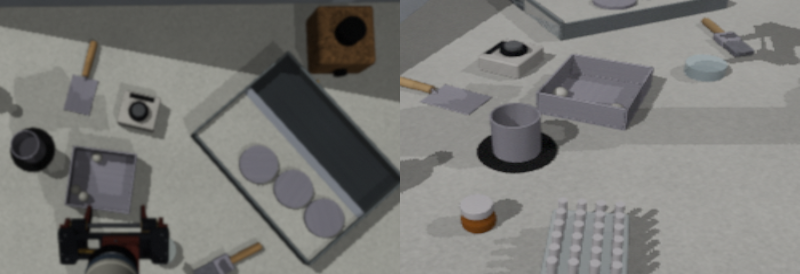

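The jar stands upright in the middle of the mat, at about (33,150) and (517,130) in the two halves. Balls lie in the basket, and the discs are where they were. Now the first disc.

```bash
cat >> h.py <<'E'
O=np.array([.589,-.315]); A=np.radians(-50); X=np.array([np.cos(A),np.sin(A)]); Y=np.array([-X[1],X[0]])
l2w=lambda x,y:O+x*X+y*Y
def discs(save=None):
    im,d=snap('top',save); W=cloud('top',d); dx=W[...,:2]-O; lx=dx@X; ly=dx@Y
    m=(W[...,2]>.0525)&(W[...,2]<.064)&(lx>-.146)&(lx<.015)&(abs(ly)<.188)
    n,lab,st,_=cv2.connectedComponentsWithStats(m.astype(np.uint8),connectivity=4); out=[]
    for i in range(1,n):
        if st[i,4]>200:
            P=np.stack([lx[lab==i],ly[lab==i]],1); c=circ(hull(P),.044); out.append((c[0]-.0014,c[1]-.0001,st[i,4]))
    return sorted(out,key=lambda c:-c[1]),im,W
def push(x,y,y1,zt=.0525):
    q=tool(-50,90); z=zt+env.tip_extent
    env.grip(.04)
    s=l2w(x-.0555,y); env.reach([*s,.14],q); env.move_l([*s,z],rate=.12)
    e=l2w(.022,y1); r=env.move_l([*e,z],rate=.07,until_force=40); print('stopped',r,env.get_ee_pos(),env.get_force())
    b=l2w(-.005,y1); env.move_l([*b,z],rate=.1); env.move_l([*b,.16],rate=.2)
E
python3 - <<'E'
from h import *
ds,_,_=discs(); print(np.round(ds,4))
x,y,_=ds[0]; push(x,y,y+.008)
env.reach([.35,-.05,.3],tool(-10,90)); ds,im,W=discs('s5.png'); print(np.round(ds,4),env.get_time_s())
cv2.imwrite('pics/s5c.png',cv2.resize(im[60:300,290:512],None,fx=2.5,fy=2.5))
E
```

```text
[[-9.020e-02  4.540e-02  8.760e+02]
 [-6.760e-02 -4.720e-02  8.970e+02]
 [-5.930e-02 -1.414e-01  9.240e+02]]
stopped True [ 0.62516683 -0.2763481   0.07125736] [ 0.14748064  0.65990451 -0.5375901 ]
[[-6.900e-02 -7.710e-02  1.809e+03]] 30.8
```

View pics/s5c.png

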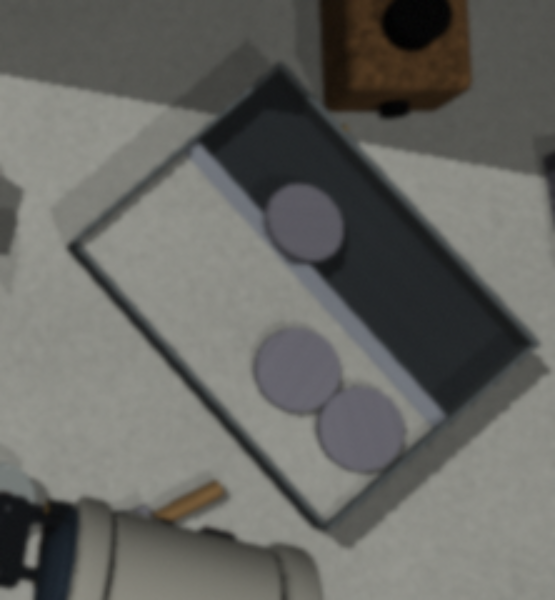

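The picture shows the first disc over the lip at (304,222), apparently leaning on it. One of the other two has been knocked, and they now touch, at (298,368) and (360,428). I'll measure both.

```bash
cat >> h.py <<'E'
def discs(save=None):
    im,d=snap('top',save); W=cloud('top',d); dx=W[...,:2]-O; lx=dx@X; ly=dx@Y
    m=(W[...,2]>.0525)&(W[...,2]<.064)&(lx>-.146)&(lx<.015)&(abs(ly)<.188)
    k=cv2.getStructuringElement(cv2.MORPH_ELLIPSE,(19,19))
    n,lab,st,ce=cv2.connectedComponentsWithStats(cv2.erode(m.astype(np.uint8),k)); out=[]
    for i in range(1,n):
        c=np.array([lx[lab==i].mean(),ly[lab==i].mean()])
        for _ in range(4):   # refine: centroid of mask within disc radius
            s=m&(np.hypot(lx-c[0],ly-c[1])<.046); c=np.array([lx[s].mean(),ly[s].mean()])
        out.append((c[0]-.0014,c[1]-.0001,s.sum()))
    return sorted(out,key=lambda c:-c[1]),im,W
def plane(W,x,y,r=.036):
    dx=W[...,:2]-O; lx=dx@X; ly=dx@Y; m=(np.hypot(lx-x,ly-y)<r)&(W[...,2]>.035); P=np.c_[lx[m],ly[m],np.ones(m.sum())]
    c=np.linalg.lstsq(P,W[m][:,2],rcond=None)[0]; return np.degrees(np.arctan(c[:2])),c@[x,y,1],lx[m].min(),lx[m].max()
E
python3 - <<'E'
from h import *
ds,im,W=discs(); print(np.round(ds,4))
u,v=304/2.5+290,222/2.5+60; w=W[int(v),int(u)]; l=(w[:2]-O)@np.c_[X,Y]; print('disc',w,l); print(plane(W,*l))
dx=W[...,:2]-O; lx=dx@X; ly=dx@Y
for x in np.arange(-.03,.1,.01):
    m=(abs(lx-x)<.004)&(abs(ly-l[1])<.008); print(round(x,3),np.round(np.nanmedian(W[m][:,2]),4))
E
```

```text
[[-6.78e-02 -6.31e-02  8.59e+02]]
disc [ 0.66012696 -0.31322784  0.05577621] [0.04436197 0.05562554]
(array([-18.80674046,  -0.02350452]), np.float64(0.0553685643517412), np.float64(0.010974677453752638), np.float64(0.07955861387056516))
-0.03 0.0459
-0.02 0.047
-0.01 0.0466
0.0 0.0476
0.01 0.0665
0.02 0.0642
0.03 0.0603
0.04 0.0563
0.05 0.0528
0.06 0.0508
0.07 0.0462
0.08 0.0426
0.09 0.032
```

```bash
python3 - <<'E'
from h import *
print(env.tip_extent,env.get_force())
q=tool(-50,90); z=.0575+env.tip_extent; y=.0545
s=l2w(-.035,y); env.reach([*s,.14],q); env.move_l([*s,z],rate=.12); print(env.get_opening(),env.get_force())
for x in np.arange(-.02,.0301,.005):
    r=env.move_l([*l2w(x,y),z],rate=.04,until_force=15); f=env.get_force()
    print(round(x,3),r,'F local',np.round([f[:2]@X,f[:2]@Y,f[2]],1),'x',np.round((env.get_ee_pos()[:2]-O)@X,4),np.round(env.get_ee_pos()[2],4))
    if r: break
im,d=snap('side','s6.png'); cv2.imwrite('pics/s6c.png',cv2.resize(im[90:200,190:380],None,fx=4,fy=4))
print(env.get_time_s())
E
```

```text
0.017 [-0.42621499 -0.24379737  0.02971767]
0.04030254541846439 [-0.37078678  1.19491883  0.72350105]
-0.02 False F local [-0.6 -0.6  0.4] x -0.0198 0.0744
-0.015 False F local [ 0.   0.5 -0.6] x -0.0149 0.0744
-0.01 False F local [ 0.1 -0.8 -0.4] x -0.0098 0.0744
-0.005 False F local [ 0.4  0.4 -0.5] x -0.0048 0.0744
0.0 False F local [-0.5 -0.6  1.2] x 0.0002 0.0745
0.005 False F local [-0.5 -0.3  0.9] x 0.0053 0.0744
0.01 False F local [-1.  -0.2 -0.1] x 0.0103 0.0744
0.015 False F local [-1.   0.3 -0.1] x 0.0153 0.0744
0.02 False F local [ 0.5  0.3 -0.3] x 0.0205 0.0746
0.025 False F local [-0.2  0.2  0.9] x 0.0253 0.0745
0.03 False F local [-0.4  0.6 -0.2] x 0.0302 0.0744
36.2333
```

View pics/s6c.png

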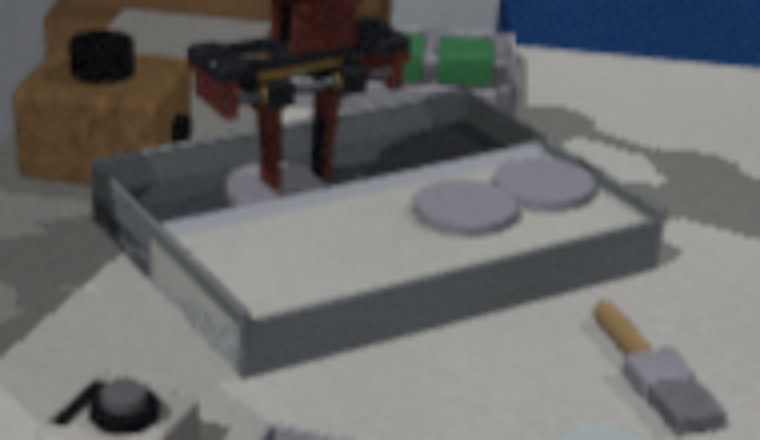

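The side crop shows the fingers at the lip and the first disc down in the pocket. The other two discs are close together on the deck at (465,205) and (545,180). I'll back off and measure.

```bash
sed -i 's/(lx<.015)&(abs(ly)<.188)\n    k=/&/; s/(19,19)/(15,15)/' h.py; python3 - <<'E'
from h import *
env.move_l([*l2w(.01,.0545),.0745],rate=.1); env.move_l([*l2w(-.01,.0545),.16],rate=.2)
env.reach([.35,-.05,.3],tool(-10,90)); ds,im,W=discs('s7.png'); print(np.round(ds,4))
dx=W[...,:2]-O; lx=dx@X; ly=dx@Y
m=(W[...,2]>.0525)&(W[...,2]<.066)&(lx>-.146)&(lx<.03)&(abs(ly)<.188)
d=cv2.distanceTransform(m.astype(np.uint8),cv2.DIST_L2,5); 
for _ in range(3):
    v,u=np.unravel_index(d.argmax(),d.shape); print('DT',d[v,u],round(lx[v,u],4),round(ly[v,u],4)); d[np.hypot(lx-lx[v,u],ly-ly[v,u])<.05]=0
for c in((.065,.0545),(.08,.0545)): print(plane(W,*c,.036))
for x in np.arange(.0,.135,.01):
    mm=(abs(lx-x)<.004)&(abs(ly-.0545)<.008); print(round(x,3),np.round(np.nanmedian(W[mm][:,2]),4),end=' ')
p=W[(lx>.02)&(lx<.13)&(abs(ly)<.18)&(W[...,2]>.0345)&(W[...,2]<.05)]; P=(p[:,:2]-O)@np.c_[X,Y]; print('pocketdisc',len(P),circ(hull(P),.044),p[:,2].min(),p[:,2].max())
cv2.imwrite('pics/s7c.png',cv2.resize(im[60:300,290:512],None,fx=2.5,fy=2.5))
E
```

```text
[[-6.000e-02 -1.432e-01  9.230e+02]]
DT 13.0 -0.0596 -0.1524
DT 8.196899 -0.0587 -0.055
DT 1.4 -0.1079 -0.064
(array([-0.33890688,  0.42078218]), np.float64(0.04121812567820481), np.float64(0.029310896914921995), np.float64(0.10075173235773112))
(array([-0.27820321,  0.56107426]), np.float64(0.04109611223607849), np.float64(0.04432246006470143), np.float64(0.1112519493601383))
0.0 0.0471 0.01 0.0507 0.02 0.049 0.03 0.0414 0.04 0.0418 0.05 0.0413 0.06 0.0418 0.07 0.0411 0.08 0.0404 0.09 0.0412 0.1 0.0408 0.11 0.0398 0.12 0.0289 0.13 0.0348 pocketdisc 905 [0.05454595 0.0216103 ] 0.03451438798295792 0.048842446195378475
```

View pics/s7c.png

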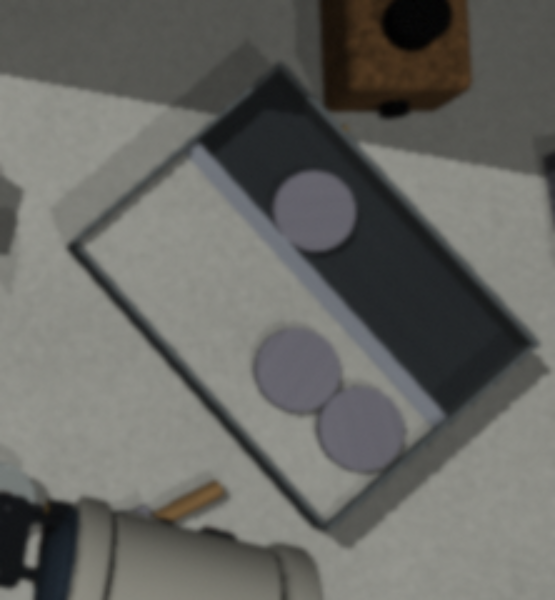

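The first disc lies flat in the pocket: top at z≈41 mm, tilt below 1°, centre x≈70 mm. The other two are at crop (298,368) and (360,428). I'll locate them with Hough circles and push again, raising the fingertips once the disc has tipped.

```bash
cat >> h.py <<'E'
def discs(save=None,show=False):
    """discs on the deck by Hough circles; rays met with z=.057"""
    im,d=snap('top',save); c=env.calibration('top'); K=np.array(c['mtx']); T=np.linalg.inv(np.array(c['extrinsics']))
    g=cv2.resize(cv2.cvtColor(im,cv2.COLOR_BGR2GRAY),None,fx=3,fy=3,interpolation=cv2.INTER_CUBIC)
    H=cv2.HoughCircles(g,cv2.HOUGH_GRADIENT,1,80,param1=60,param2=18,minRadius=46,maxRadius=56); out=[]
    for u,v,r in H[0] if H is not None else []:
        u=(u+.5)/3-.5; v=(v+.5)/3-.5
        ray=T[:3,:3]@[(u-K[0,2])/K[0,0],-(v-K[1,2])/K[1,1],-1]; p=T[:3,3]+ray*(.057-T[2,3])/ray[2]
        x,y=(p[:2]-O)@np.c_[X,Y]
        if -.12<x<.02 and abs(y)<.16: out.append((x,y,r))
    return sorted(out,key=lambda c:-c[1]),im,cloud('top',d)
def push(x,y,y1):
    q=tool(-50,90); z=.0525+env.tip_extent; env.grip(.04)
    s=l2w(x-.0555,y); env.reach([*s,.14],q); env.move_l([*s,z],rate=.12)
    yy=lambda a:y+(y1-y)*np.clip((a-(x-.0555))/(.0-(x-.0555)),0,1)
    for a,h in((-.022,0),(-.017,.005),(-.01,.005),(0,.005),(.01,.005),(.026,.005)):
        r=env.move_l([*l2w(a,yy(a)),z+h],rate=.06,until_force=25); f=env.get_force(); print(a,r,np.round([f[:2]@X,f[:2]@Y,f[2]],1))
        if r: break
    env.move_l([*l2w(-.01,y1),z+.005],rate=.1); env.move_l([*l2w(-.02,y1),.16],rate=.2)
E
python3 - <<'E'
from h import *
ds,im,W=discs(); print(np.round(ds,4))
im0=np.load('pics/s4.png.npz')['im']
w=[W[int(v/2.5+60),int(u/2.5+290)] for u,v in((298,368),(360,428))]; print([np.round(((p[:2]-O)@np.c_[X,Y]),4) for p in w],w)
E
```

```text
[[-0.0654 -0.0563 54.3   ]
 [-0.0564 -0.1433 55.4   ]]
[array([-0.0656, -0.0558]), array([-0.0577, -0.1439])] [array([ 0.50410506, -0.30057171,  0.06005051]), array([ 0.44168041, -0.36325636,  0.05761364])]
```

```bash
cat > go.py <<'E'
import sys
from h import *
i,dy=int(sys.argv[1]),float(sys.argv[2]); out=sys.argv[3]
ds,im,W=discs(); print(np.round(ds,4))
x,y,_=ds[i]; push(x-.002,y,y+dy)
env.reach([.35,-.05,.3],tool(-10,90)); ds,im,W=discs(out+'.png'); print(np.round(ds,4))
print(plane(W,.07,y+dy,.03),env.get_time_s())
cv2.imwrite('pics/'+out+'c.png',cv2.resize(im[60:300,290:512],None,fx=2,fy=2))
E
python3 go.py 0 .01 s8
```

```text
[[-6.680e-02 -5.400e-02  5.210e+01]
 [-5.570e-02 -1.439e-01  5.540e+01]]
-0.022 False [-7.7 -0.3  6.6]
-0.017 False [-2.2 -0.1  2.4]
-0.01 False [ 0.2 -0.2  0.4]
0 False [-0.   0.3 -0. ]
0.01 False [0.1 0.1 0.2]
0.026 False [ 1.2 -0.2  0.6]
[[-0.057  -0.1428 54.3   ]]
(array([0.09218072, 0.62221998]), np.float64(0.04139913817393206), np.float64(0.04080674238017823), np.float64(0.09966963963543261)) 46.75
```

View pics/s8c.png

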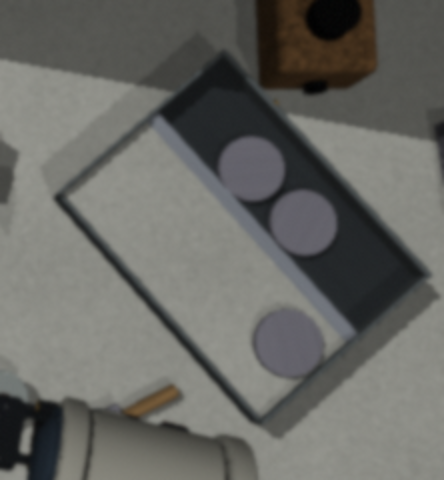

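The second disc lies flat at (304,222), beside the first at (252,168). The third is alone on the deck at (289,343).

```bash
python3 go.py 0 0 s9; python3 - <<'E'
from h import *
im,d=snap('side','s9s.png'); a=cv2.imread('pics/s9c.png'); cv2.imwrite('pics/s9d.png',np.hstack([cv2.resize(a,(390,422)),cv2.resize(im[60:384,100:400],(390,422))]))
D=np.load('pics/s9.png.npz'); W=cloud('top',D['d']); S=cloud('side',d); 
for n,W,g in(('top',W,D['im'].max(-1)),('side',S,im.max(-1))):
    P=W[near(W,(.692,.057),.03,.056,.075)&(g<110)]; print(n,len(P),P.mean(0),circ(hull(P[:,:2])),np.percentile(P[:,2],[10,50,90]))
W=cloud('top',D['d'])
for y in(.055,-.043,-.143): print(plane(W,.07,y,.03))
E
```

```text
[[-0.0606 -0.1442 54.3   ]]
-0.022 False [-9.  0.  7.]
-0.017 False [-4.3 -0.1  4.3]
-0.01 False [ 0.4 -0.4 -0.2]
0 False [ 0.8 -0.  -0. ]
0.01 False [ 0.4 -1.1 -0.3]
0.026 False [-0.3 -0.3  0. ]
[]
(array([-0.57454646, -0.14657683]), np.float64(0.04131855158594803), np.float64(0.0401858080203354), np.float64(0.09917794665709541)) 54.875
top 126 [0.69464254 0.05708699 0.06260731] [0.6941344  0.05749282 0.02024312] [0.05800081 0.06299732 0.06614547]
side 68 [0.69337842 0.05952826 0.05966843] [0.69409811 0.05882122 0.01549651] [0.05832316 0.05970462 0.06114922]
(array([ 0.43121102, -0.56737053]), np.float64(0.04137830264260809), np.float64(0.041057460384768464), np.float64(0.09900178272133148))
(array([ 0.23044392, -0.1974185 ]), np.float64(0.04138502406008108), np.float64(0.04071310452145726), np.float64(0.09961122605734032))
(array([-0.40745375, -0.02753164]), np.float64(0.04136309032373147), np.float64(0.0401858080203354), np.float64(0.09917794665709541))
```

View pics/s9d.png

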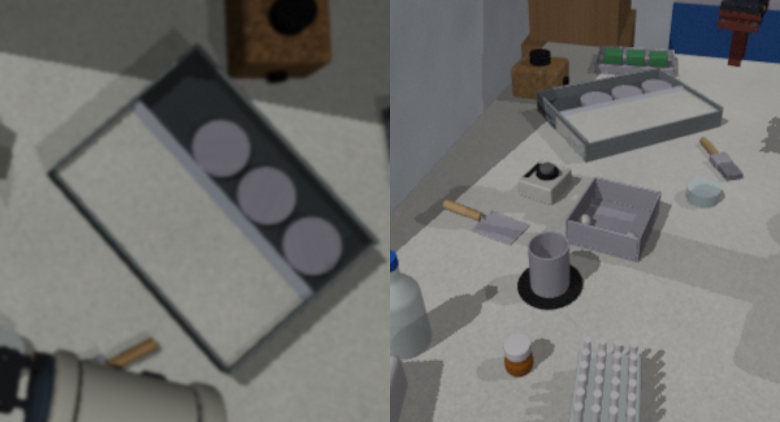

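All three discs lie flat side by side in the pocket, and the jar, basket and bystanders are in place. I'll check that the jar is empty, then press the button.

```bash
python3 - <<'E'
from h import *
D=np.load('pics/s9.png.npz'); W=cloud('top',D['d'])
P=W[near(W,(.612,.314),.022,-.01,.08)]; print('jar inside z',np.percentile(P[:,2],[5,50,95]))
m=near(W,(.535,.145),.085,.016,.04)&(D['im'].min(-1)>105); n,l,st,ce=cv2.connectedComponentsWithStats(m.astype(np.uint8)); print('balls?',st[1:,4],np.round(ce[1:]))
cv2.imwrite('pics/s10.png',cv2.resize(D['im'][110:260,140:300],None,fx=3.5,fy=3.5))
b=[.694,.058]; env.grip(0); env.reach([*b,.16],tool(5,90))
env.move_l([*b,.09],rate=.15); z0=env.get_ee_pos()[2]
r=env.move_l([*b,.066],rate=.02,until_force=12); print(r,env.get_ee_pos(),env.get_force()); env.hold(.3); print(env.get_ee_pos(),env.get_force())
E
```

```text
jar inside z [0.00715674 0.01108634 0.01523235]
balls? [5 9] [[233. 177.]
 [221. 211.]]
True [0.69403274 0.05803566 0.07345676] [-1.08490631 -0.0262447   3.84552602]
[0.69406717 0.05805555 0.07336233] [-0.92287513 -0.05262487  4.62200771]
```

View pics/s10.png

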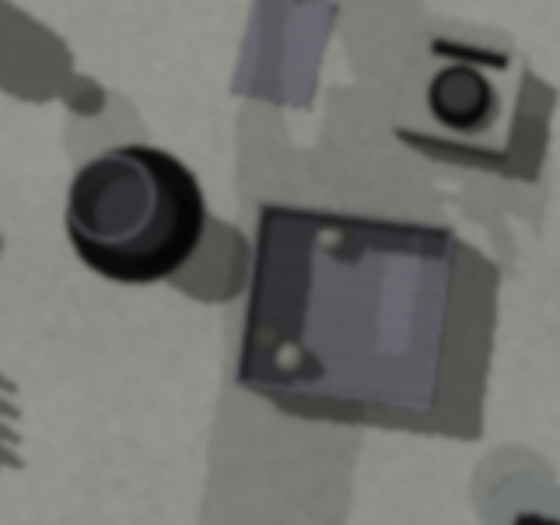

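The jar is empty, with its floor reading about 11 mm, and the balls are in the basket at (330,238), (288,356) and in shadow at (265,335). The button needs a little more travel to be certain, so I'll press further.

```bash
python3 - <<'E'
from h import *
b=[.694,.058]
for k in range(4):
    p=env.get_ee_pos(); r=env.move_l([*b,p[2]-.0015],rate=.02,until_force=15); env.hold(.2); f=env.get_force()[2]; print(r,env.get_ee_pos()[2],f)
    if f>12: break
env.move_l([*b,.12],rate=.08); env.hold(.3)
env.reach([.4,-.05,.3],tool(-10,90)); env.hold(.5)
ds,im,W=discs('s11.png'); P=W[near(W,b,.012,.05,.08)]; print(np.median(P[:,2]),ds)
for y in(.055,-.043,-.143): print(plane(W,.07,y,.03)[:2])
P=W[near(W,(.612,.314),.06,.078,.1)]; print(circ(hull(P[:,:2])),env.get_time_s())
E
```

```text
False 0.07335258752249205 8.132212195419562
False 0.07336342080248312 6.951878304367954
False 0.07334543996587771 7.117759893992977
False 0.0733031447283376 6.781162581948968
0.06325298259637369 []
(array([-0.20308195,  0.19418587]), np.float64(0.04124281345511462))
(array([-0.4608986 , -0.43147461]), np.float64(0.04129103031968339))
(array([-0.57808568,  0.79367265]), np.float64(0.04114203014595132))
[0.61211064 0.31382341 0.03267657] 63.6333
```

The button bottomed out: position stayed fixed while the force rose to about 7–8 N, above the 4 N for full travel. It sprang back afterwards. Everything else is unchanged, so I'm handing in.

```bash
python3 -c "
from cell import env
print(env.close_job())"
```

```text
the job is handed in; nothing more can be done
None
```

The job is handed in: the balls are in the basket, the empty jar stands upright on the mat, all three discs lie flat side by side in the pocket, and the start button was pressed fully down last and released.

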